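Refit the missing push rivet in the dish rack's front lip

TASK

The middle push rivet of the beige dish rack's front lip is missing. Take the spare rivet out of the white holder, seat it fully in the empty middle hole with its orange pin still standing up, and then press the pin fully home like its two neighbours, pushing firmly but gently so that the springy, brittle lip never takes 25 N. Leave the rivet in place and everything else undisturbed.

Things in the scene. Friction and masses are not known exactly. Their poses are not given: they have to be found in the camera images.
- rivet_collar (a point): Spare push rivet, loose, 20 g, upright in the holder: point on its axis half-way up its dark grey round collar (diameter 22, 12 high: grip this), which rests on the holder's top. Below: dark grey shank, diameter 10, 14.5 long, last 4 tapering to 6.4. Above: orange pin with a round cap, diameter 14, its top 16 above this point when up, 8 when home. z = rivet axis, up.
- rivet_pin (a joint): Travel of the orange pin into the rivet, m: 0 = fully up (at the start; cap top 10 above the collar's top), 0.008 = home, cap lying on the collar, hard stop. Resists with about 12 N of steady friction, and stays where it is left. Must not be pressed more than half-way before the rivet is seated in the hole.
- lip_hole (a point): Centre of the empty round hole (thin black circle, diameter 17, marked around it), level with the top face of the rack's front lip, 100 above the table. Diameter 11.5 in the top 3 (jade green strip), 13 in the 6 below; 16 deep of free room. z up, y along the lip, x towards the rack's back. The seated rivet's collar stands on the lip, its underside at this level.
- lip: Rack's front lip, beige, 50 x 280, 9 thick with its jade strip; origin at the hole, z up, y along it. Springy: it gives straight down some mm under a firm push (how stiff it is has to be felt) and springs back, so the rivet sinks with it while its pin is pressed. 25 N in total on it cracks it. Two fitted rivets with pins home stand 95 to either side of the hole (diameter 22, tops 14 above the lip).
- holder: White plastic block 56 x 56 x 30 high, fixed to the table, with a round socket of diameter 13, 22 deep, at the centre of its top; origin at the centre of its underside.
- rack: Beige plastic dish rack 240 (x) by 340 (y), 100 high, fixed to the table; origin at the centre of its underside, x towards its back. The lip projects from its front (-x) side, the hole 148 in front of the origin.
- bowl: Bystander: blue ceramic noodle bowl, diameter 144, 62 high, standing in the rack; origin under its centre.
- ladle: Bystander: steel ladle 275 long, up to 40 high, lying in the rack along the lip just behind the rack's front rail; origin under its cup.
- paddle: Bystander: bamboo rice paddle about 210 x 62 x 7 lying on the table to the right of the rack; origin near its middle, x along it towards the blade.
- cup: Bystander: white ceramic cup, diameter 76, 85 high; origin under its centre. Cup and holder stand on opposite sides of the rack, either way round.
- sauce: Bystander: amber sauce bottle, diameter 64, 200 high; origin under its centre.
- jar: Bystander: glass jar with green cap, diameter 80, 100 high; origin under its centre.
- storage: Bystander: clear plastic storage box 150 x 150 x 85 high, fixed to the table; origin under its centre.
- storage_lid (a joint): Bystander: angle of the storage box's hinged lid, rad, 0 = shut (as it starts).

How it is judged (in metres and radians):
On the way, in this order (a step that is already met when the one before it is completed fails the run):
1. the rivet is seated: shank in the middle hole, collar down on the lip, pin still up (horizontal distance between rivet_collar and lip_hole below 0.0025 m and z of rivet_collar in the frame of lip between 0.003 and 0.0078 m and angle between the z axis of rivet_collar and the z axis of lip, either way round below 0.1 rad and value of joint rivet_pin below 0.004 m), for 0.2 s.
2. the pin is pressed home with the rivet seated (horizontal distance between rivet_collar and lip_hole below 0.0025 m and z of rivet_collar in the frame of lip between 0.003 and 0.0078 m and angle between the z axis of rivet_collar and the z axis of lip, either way round below 0.1 rad and value of joint rivet_pin above 0.0068 m), for 0.2 s.
At the end, for the whole second after the job is handed in: The rivet stays seated in the middle hole (axis within 2.5 mm of the hole's, collar underside within 1.8 mm of the lip, within 0.1 rad of square to it), its pin home to within 1.2 mm, nothing touched by the robot (all of step 2).
It fails at once if 25 N or more on the lip: it cracks (contact force between anything else and lip above 25 N).
It fails at once if the pin is pressed in more than half-way before the rivet is seated in the hole (value of joint rivet_pin above 0.0045 m and (horizontal distance between rivet_collar and lip_hole above 0.005 m or z of rivet_collar in the frame of lip above 0.0095 m)).
It fails at once if a bystander is shoved more than 30 mm (distance of any of bowl, ladle, paddle, cup, sauce, jar from where it was at the start of the episode above 0.03 m).
It fails at once if a bystander is knocked over (angle between any of bowl, cup, sauce, jar's own z axis and vertical above 0.5 rad).
It fails at once if the storage box's lid is opened (value of joint storage_lid above 0.2 rad).
It also fails if it takes over 54 s, if anything falls off the work surface, if the arm or the gripper's body presses on something with over 40 N, if the wrist force passes 120 N, or if a joint passes its speed limit or range.

ROBOT

A 7-joint arm with a two-finger parallel gripper is mounted at the origin on the work surface. World frame = base frame: x ahead of the robot, y to its left, z up, the work surface at z = 0. Lengths are in m, angles in degrees, forces in N, time in s.
With the tool pointing down it reaches from about 0.4 to 0.925 m from the base axis. Payload 4.1 kg.
Tool frame: the origin (TCP) lies between the finger pads; the fingertips stand 8 mm ahead of it and the grasp point (between the pads) lies 11 mm behind it; z points along the fingers, y is the line along which they close (so a half turn about z gives the same grasp; the last joint's range is limited). The gripper opens to 85 mm and grips with 20 to 120 N. Pads are 22 mm wide; open, the fingers measure 114 mm over their backs; the gripper's body (76 mm by 85 mm) begins 54 mm behind the grasp point. The pads swing forward as they close: fully open they stand 13 mm farther back than shut.
Start: joints at [-75.86, 22.827, 2.584, 88.041, -1.071, 69.15, -2.905], TCP at [0.22, 0.612, 0.239] pointing down, gripper open.
Joint ranges: [-161.44, 161.44], [-28.35, 127.94], [-78.24, 83.42], [0, 140.83], [-78.03, 258.03], [13.02, 114.36], [-168.23, 168.23]. Speed limits (degrees/s): [147.25, 147.25, 180, 180, 180, 180, 180].

INTERFACE

Orientations are given as a 3x3 rotation matrix whose columns are the frame's x, y, z axes.
In Python, from plant import ctrl gives the robot as it stands. The module is installed in compiled form; this text tells all that it offers.
- The arm moves only by the tool servo_tool, never from a script. Its argument "plan" is a list of rows, each a list of 4 numbers: the shift along the tool's x, y, z in m, then the turn about the tool's z in degrees. In form: [[dx, dy, dz, spin], ...]. A call has 1 to 12 rows; each row is the pose to reach, as a shift and turn from the pose commanded when the call began, along the tool's axes at that moment; what a row does not reach only later rows make up. A row lasts 1/12 s, in which the tool goes at most 41.7 mm and 7.16 degrees, less where a joint would pass 70% of its speed; a pose out of reach is approached as far as the arm can. A call with a gripper value outside its range is refused whole. "gripper" is the opening, from 0 (shut) to 1 (fully open), set as the call begins (left out, the last holds). The fingers move at their own pace and stop on an object; "newtons" is the grip in N (left out, the last holds). Time passes only in rows, so rows that repeat a pose let the fingers close. It gives the time, the measured TCP pose, the force, the opening and the grip force at its end, in the units of the state.
- ctrl.get_state(): the state, without advancing time (a new reading comes with each control period).
- ctrl.snapshot(name): name is "scene" or "top" or "wrist"; returns the picture (420x560x3 uint8, red, green, blue); there is no depth.
- ctrl.camera_params(name): a dict with "vfov" (degrees; the focal length in pixels is half the picture's height over the tangent of half this angle, whatever the lens; pixels are square), "cx", "cy" (the principal point, pixels), "rvec" (rotation vector, rad) and "tvec" (3), from world to camera coordinates, as OpenCV has them; the wrist camera has in their place "tool_from_camera" (4x4, takes a point from camera to tool coordinates, whose origin is the TCP and whose axes are the flange's). Camera axes: x right, y down, z forward; pixel columns grow to the right and rows downward; lengths in m; the calibration is good to about 2 mm. A picture is of the moment at which its call begins: read the wrist's pose just before it. camera_params takes no time and is no camera call.
- ctrl.close_job(): hands the job in; it is judged then, once.
The state is a dict: "time": time; "joint_pos": joint angles; "joint_velocities": joint speeds; "tau": joint torques, N m; "eef_pos": TCP position; "orientation": TCP orientation; "wrist_force": force on the tool from outside, world axes, zero at the start; "ft_torque": the same for the moment, N m; "grip_width": finger opening in m; "finger_force": force on a finger pad.
Only numpy, scipy, OpenCV 4.12 (cv2) and the standard library are available. Lean on these libraries where they do the work, as an engineer would, in place of code of your own. Each camera call takes 0.05 s, during which the arm holds its last target. There are 200 camera calls.

## Working session

There is one attempt and no reset: what is moved stays moved. The work goes in short steps, Python scripts to look and compute and a tool call to move; the robot and the scene stay as the last step left them, time stands still between calls to the robot, and variables do not carry over. Pictures are saved under pics/ and viewed, at most 10 in all, crops included, and the job is handed in when it is done.

Besides the shell and the picture viewer there is one more tool, called after "Call:" by a JSON object that holds its "name" and its "arguments", one argument or row to a line. servo_tool: Moves the arm, as the interface text tells. Its arguments: {"type":"object","properties":{"plan":{"type":"array"},"gripper":{"type":"number"},"newtons":{"type":"number"}},"required":["plan"]}

```bash
mkdir -p pics
python3 - <<'E'
from plant import ctrl
import cv2
s=ctrl.get_state();print({k:s[k] for k in('time','eef_pos','orientation','wrist_force','grip_width')})
for n in('scene','top','wrist'):
    cv2.imwrite(f'pics/{n}0.png',ctrl.snapshot(n)[:,:,::-1]);print(n,ctrl.camera_params(n))
E
```

```text
{'time': 0.0, 'eef_pos': array([0.22010317, 0.61094167, 0.23826936]), 'orientation': array([[-9.40841807e-01,  3.38845729e-01, -5.15538956e-04],
       [ 3.38846087e-01,  9.40839938e-01, -1.88180978e-03],
       [-1.52603570e-04, -1.94517368e-03, -9.99998097e-01]]), 'wrist_force': array([0.88296546, 0.07613263, 0.14769653]), 'grip_width': 0.0853432340201121}
scene {'vfov': 53.613125953711084, 'cx': 278.61223323736164, 'cy': 207.88843925860127, 'rvec': array([ 1.91669748,  1.64457125, -0.6181132 ]), 'tvec': array([-0.11897182, -0.3601572 ,  1.77663658])}
top {'vfov': 42.78888766641978, 'cx': 283.05502982987974, 'cy': 213.11718470953514, 'rvec': array([ 2.115028  , -2.13696712,  0.18283275]), 'tvec': array([0.01469912, 0.57914441, 1.33877332])}
wrist {'vfov': 67.66610568112604, 'cx': 273.58077013295895, 'cy': 214.34630889948835, 'tool_from_camera': array([[-7.59824215e-05, -9.48384221e-01, -3.17123578e-01,
         8.02678139e-02],
       [ 9.99999905e-01, -2.07886854e-04,  3.82104032e-04,
         2.25473186e-05],
       [-4.28307258e-04, -3.17123519e-01,  9.48384147e-01,
        -1.33593674e-01],
       [ 0.00000000e+00,  0.00000000e+00,  0.00000000e+00,
         1.00000000e+00]])}
```

View pics/top0.png

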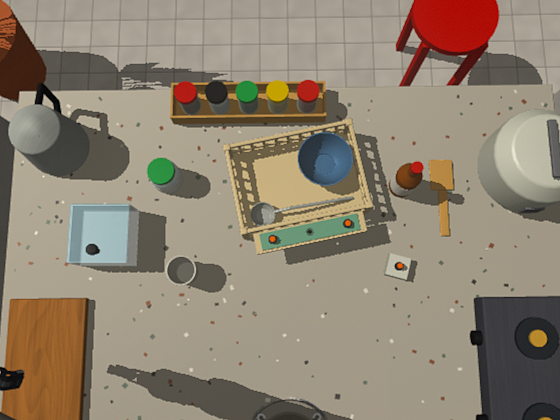

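View pics/scene0.png

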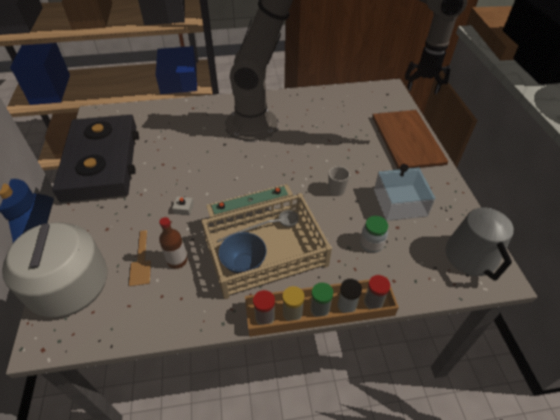

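The top view shows the holder at about (398,266) with the orange pin at (400,266). The empty hole is at about (310,232), and the fitted rivets are at (273,239) and (348,224). The cup is on the left at (181,270).

```bash
cat > h.py <<'E'
from plant import ctrl
import cv2,numpy as np
def pose(n,s=None):
    "camera origin, R world_from_cam, f,cx,cy"
    p=ctrl.camera_params(n);f=210/np.tan(np.radians(p['vfov']/2))
    if n=='wrist':
        T=np.array(p['tool_from_camera']);R=s['orientation'];return s['eef_pos']+R@T[:3,3],R@T[:3,:3],f,p['cx'],p['cy']
    R=cv2.Rodrigues(p['rvec'])[0].T;return -R@p['tvec'],R,f,p['cx'],p['cy']
def ray(P,u,v,z):
    o,R,f,cx,cy=P;d=R@[(u-cx)/f,(v-cy)/f,1];return (o+d*(z-o[2])/d[2])
def proj(P,X):
    o,R,f,cx,cy=P;c=R.T@(np.array(X)-o);return c[0]/c[2]*f+cx,c[1]/c[2]*f+cy
def blobs(m,amin=8):
    n,_,st,c=cv2.connectedComponentsWithStats(m.astype(np.uint8))
    return [(c[i].round(2),st[i,4]) for i in range(1,n) if st[i,4]>=amin]
def orange(im):
    h=cv2.cvtColor(im,cv2.COLOR_RGB2HSV);return (h[...,0]>4)&(h[...,0]<17)&(h[...,1]>190)&(h[...,2]>150)
def totool(s,d): return s['orientation'].T@np.array(d)
E
python3 - <<'E'
from h import *
im=cv2.imread('pics/top0.png')[:,:,::-1].copy();P=pose('top')
for c,a in blobs(orange(im)[:,:],4):
    if 240<c[0]<430 and 200<c[1]<290: print(c,a,'z.114',ray(P,*c,.114).round(4),'z.052',ray(P,*c,.052).round(4))
print('hole',ray(P,310,232,.1),'rackfrontcorners',ray(P,258,251,.1),ray(P,366,231,.1))
s=ctrl.get_state();print(s['joint_pos'])
E
```

```text
[347.36 222.64] 28 z.114 [ 0.5425 -0.1499  0.114 ] z.052 [ 0.5524 -0.1571  0.052 ]
[272.  238.5] 26 z.114 [0.5051 0.0362 0.114 ] z.052 [0.5132 0.0378 0.052 ]
[399.71 265.29] 24 z.114 [ 0.4362 -0.2737  0.114 ] z.052 [ 0.4411 -0.2868  0.052 ]
hole [ 0.52216937 -0.05801782  0.1       ] rackfrontcorners [0.47614329 0.07132764 0.1       ] [ 0.52319184 -0.19714184  0.1       ]
[-75.85996271  22.86283893   2.58023225  88.09657449  -1.07139162
  69.15042081  -2.90502542]
```

Call:
{"name": "servo_tool", "arguments": {
  "plan": [
    [-0.374,-0.301,-0.08,-31.2],
    [-0.374,-0.301,-0.08,-31.2],
    [-0.374,-0.301,-0.08,-31.2],
    [-0.374,-0.301,-0.08,-31.2],
    [-0.374,-0.301,-0.08,-31.2],
    [-0.374,-0.301,-0.08,-31.2],
    [-0.374,-0.301,-0.08,-31.2],
    [-0.374,-0.301,-0.08,-31.2],
    [-0.374,-0.301,-0.08,-31.2],
    [-0.374,-0.301,-0.08,-31.2],
    [-0.374,-0.301,-0.08,-31.2],
    [-0.374,-0.301,-0.08,-31.2]
  ],
  "gripper": 1
}}

```text
time: 1.15
eef_pos: [0.472, 0.1972, 0.32]
orientation: [[-0.981, -0.193, 0.001], [-0.193, 0.981, -0.001], [-0.001, -0.001, -1.0]]
wrist_force: [1.0, -1.2, 0.4]
grip_width: 0.0854
finger_force: 0.0
```

Call:
{"name": "servo_tool", "arguments": {
  "plan": [
    [0.124,-0.469,0.02,0],
    [0.124,-0.469,0.02,0],
    [0.124,-0.469,0.02,0],
    [0.124,-0.469,0.02,0],
    [0.124,-0.469,0.02,0],
    [0.124,-0.469,0.02,0],
    [0.124,-0.469,0.06,0],
    [0.124,-0.469,0.1,0],
    [0.124,-0.469,0.13,0],
    [0.124,-0.469,0.13,0],
    [0.124,-0.469,0.13,0],
    [0.124,-0.469,0.13,0]
  ]
}}

```text
time: 2.15
eef_pos: [0.4416, -0.2703, 0.1968]
orientation: [[-0.98, -0.198, 0.001], [-0.198, 0.98, 0.0], [-0.001, 0.0, -1.0]]
wrist_force: [1.1, 1.0, 0.6]
grip_width: 0.0854
finger_force: 0.0
```

Run:
```python
from h import *
s=ctrl.get_state();im=ctrl.snapshot('wrist');cv2.imwrite('pics/w1.png',im[:,:,::-1]);P=pose('wrist',s)
print(s['joint_pos'],s['eef_pos'],s['wrist_force'])
for c,a in blobs(orange(im),40): print(c,a,ray(P,*c,.052).round(4))
```

```text
[ -7.24834328  14.32691616  39.96912187 109.74578622 -10.66491219
  59.5847782  138.68820484] [ 0.44161807 -0.27032606  0.19677607] [1.0513844  1.03184208 0.59947638]
[255.36 197.72] 156 [ 0.4418 -0.2879  0.052 ]
```

View pics/w1.png

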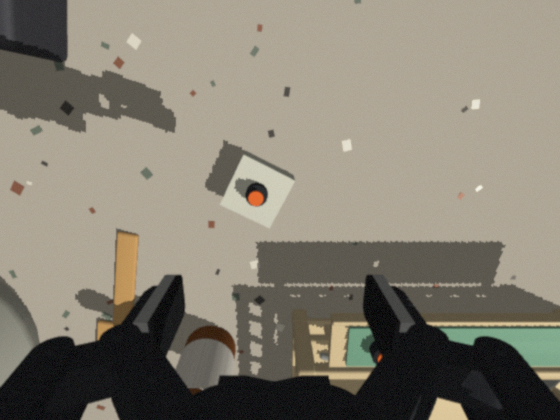

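The wrist view shows the holder at about (257,190) with the orange cap at (255,197), and the lip is at the lower right. I'll let the arm settle and measure again closer.

Call:
{"name": "servo_tool", "arguments": {
  "plan": [
    [0.003,-0.016,0.04,0],
    [0.003,-0.016,0.04,0],
    [0.003,-0.016,0.04,0],
    [0.003,-0.016,0.04,0],
    [0.003,-0.016,0.04,0],
    [0.003,-0.016,0.04,0]
  ]
}}

```text
time: 2.7
eef_pos: [0.4437, -0.2845, 0.1594]
orientation: [[-0.98, -0.199, 0.003], [-0.199, 0.98, -0.0], [-0.003, -0.001, -1.0]]
wrist_force: [-0.1, -0.2, -0.2]
grip_width: 0.0854
finger_force: 0.0
```

```bash
cat >> h.py <<'E'
def look(name,z,amin=60):
    s=ctrl.get_state();im=ctrl.snapshot('wrist');cv2.imwrite(f'pics/{name}.png',im[:,:,::-1]);P=pose('wrist',s)
    print(s['time'],s['eef_pos'].round(4),np.round(s['orientation'],4).tolist(),s['wrist_force'].round(2))
    for c,a in blobs(orange(im),amin):
        X=ray(P,*c,z);print(c,a,X.round(4),'tool shift',totool(s,X-s['eef_pos']).round(4))
    return s,im,P
E
python3 -c "
from h import *
look('w2',.052)"
```

```text
2.7 [ 0.4437 -0.2845  0.1594] [[-0.9799, -0.1994, 0.0035], [-0.1994, 0.9799, -0.0002], [-0.0034, -0.0009, -1.0]] [-0.1  -0.24 -0.24]
[270.57 210.55] 192 [ 0.4417 -0.2881  0.052 ] tool shift [ 0.0031 -0.003   0.1073]
```

Call:
{"name": "servo_tool", "arguments": {
  "plan": [
    [0.003,-0.003,0.03,0],
    [0.003,-0.003,0.06,0],
    [0.003,-0.003,0.085,0],
    [0.003,-0.003,0.1,0],
    [0.003,-0.003,0.1,0],
    [0.003,-0.003,0.1,0],
    [0.003,-0.003,0.1,0],
    [0.003,-0.003,0.1,0]
  ]
}}

```text
time: 3.42
eef_pos: [0.4413, -0.2893, 0.0594]
orientation: [[-0.98, -0.198, 0.003], [-0.198, 0.98, -0.001], [-0.003, -0.002, -1.0]]
wrist_force: [0.0, 0.8, -0.1]
grip_width: 0.0853
finger_force: 0.0
```

```bash
python3 -c "
from h import *
look('w3',.052)"
```

```text
3.4167 [ 0.4413 -0.2893  0.0594] [[-0.9802, -0.1979, 0.0033], [-0.1979, 0.9802, -0.0011], [-0.003, -0.0018, -1.0]] [ 0.03  0.8  -0.06]
[276.9  277.06] 467 [ 0.4414 -0.2881  0.052 ] tool shift [-0.0004  0.0011  0.0074]
```

View pics/w3.png

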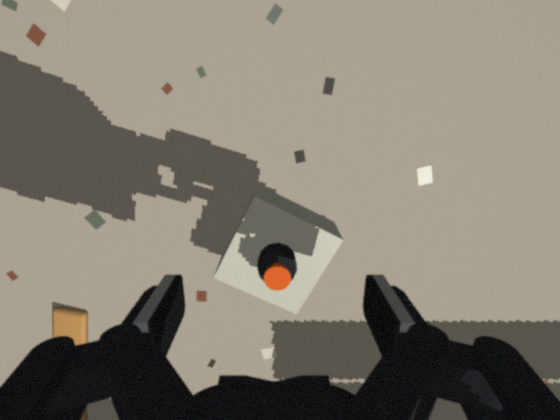

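The cap is at (277,277), midway between the open fingers. I'll descend and grip the collar.

Call:
{"name": "servo_tool", "arguments": {
  "plan": [
    [0,0.001,0.01,0],
    [0,0.001,0.018,0],
    [0,0.001,0.018,0],
    [0,0.001,0.018,0],
    [0,0.001,0.018,0]
  ]
}}

```text
time: 3.88
eef_pos: [0.4396, -0.2878, 0.0394]
orientation: [[-0.98, -0.197, -0.0], [-0.197, 0.98, 0.0], [0.0, 0.0, -1.0]]
wrist_force: [-1.3, -0.4, -0.6]
grip_width: 0.0854
finger_force: 0.0
```

Call:
{"name": "servo_tool", "arguments": {
  "plan": [
    [0,0,0,0],
    [0,0,0,0],
    [0,0,0,0],
    [0,0,0,0],
    [0,0,0,0],
    [0,0,0,0],
    [0,0,0,0],
    [0,0,0,0],
    [0,0,0,0],
    [0,0,0,0]
  ],
  "gripper": 0,
  "newtons": 40
}}

```text
time: 4.72
eef_pos: [0.4399, -0.2877, 0.0399]
orientation: [[-0.98, -0.198, 0.0], [-0.198, 0.98, 0.0], [-0.0, 0.0, -1.0]]
wrist_force: [-1.0, 0.7, 4.9]
grip_width: 0.0197
finger_force: 39.2
```

```bash
python3 -c "
from h import *
look('w4',.052)"
```

```text
4.7167 [ 0.4399 -0.2877  0.0399] [[-0.9803, -0.1975, 0.0003], [-0.1975, 0.9803, 0.0002], [-0.0004, 0.0001, -1.0]] [-1.03  0.7   4.88]
```

View pics/w4.png

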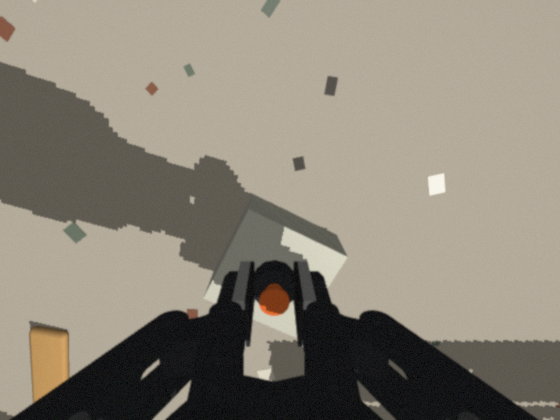

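The fingers hold the collar, and the cap is at (274,299) between the pads with the pin still up. I'll lift straight up.

Call:
{"name": "servo_tool", "arguments": {
  "plan": [
    [0,0,-0.005,0],
    [0,0,-0.015,0],
    [0,0,-0.03,0],
    [0,0,-0.06,0],
    [0,0,-0.1,0],
    [0,0,-0.14,0],
    [0,0,-0.16,0],
    [0,0,-0.16,0],
    [0,0,-0.16,0],
    [0,0,-0.16,0]
  ]
}}

```text
time: 5.6
eef_pos: [0.4391, -0.2872, 0.1991]
orientation: [[-0.98, -0.198, -0.001], [-0.198, 0.98, 0.001], [0.001, 0.001, -1.0]]
wrist_force: [0.2, 0.2, -0.7]
grip_width: 0.0197
finger_force: 39.2
```

```bash
python3 -c "
from h import *
s,im,P=look('w5',.2,30)
h=cv2.cvtColor(im,cv2.COLOR_RGB2HSV);m=(h[...,0]<17)&(h[...,1]>150)&(h[...,2]>70)
print([b for b in blobs(m,60) if 200<b[0][0]<350])
cv2.imwrite('pics/w5c.png',cv2.resize(im[200:420,170:390,::-1],None,fx=2.5,fy=2.5))
print(s['grip_width'],s['joint_pos'])"
```

```text
5.6 [ 0.4391 -0.2872  0.1991] [[-0.9803, -0.1976, -0.001], [-0.1976, 0.9803, 0.0009], [0.0008, 0.0011, -1.0]] [ 0.19  0.22 -0.69]
[268.75 310.21] 72 [ 0.4537 -0.2873  0.2   ] tool shift [-0.0142 -0.003  -0.001 ]
[(array([273.64, 299.96]), np.int32(738))]
0.019732288221868125 [ -5.92269173  15.2783666   40.93046787 108.66131401 -11.48318572
  60.25625475 141.1577054 ]
```

View pics/w5c.png

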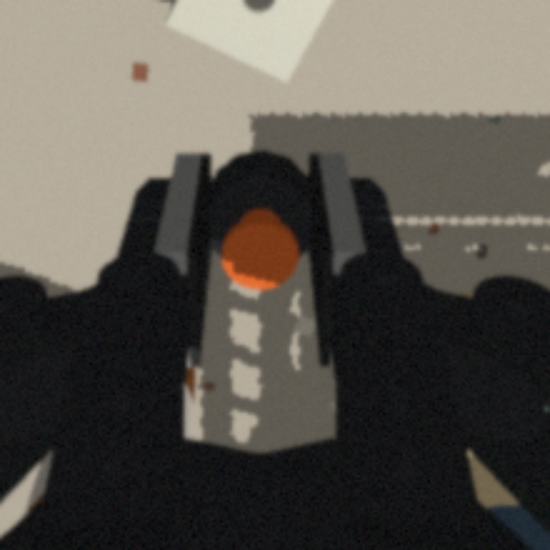

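The rivet is held upright, with its cap centred at about (274,301) in the full image and its pin up. Next I'll move above the lip.

Call:
{"name": "servo_tool", "arguments": {
  "plan": [
    [-0.03,0.035,0,0],
    [-0.055,0.07,0,0],
    [-0.08,0.105,0,0],
    [-0.1,0.14,0,0],
    [-0.12,0.175,0,0],
    [-0.138,0.209,0,0],
    [-0.138,0.209,0,0],
    [-0.138,0.209,0,0],
    [-0.138,0.209,0,0],
    [-0.138,0.209,0,0],
    [-0.138,0.209,0,0],
    [-0.138,0.209,0,0]
  ]
}}

```text
time: 6.65
eef_pos: [0.5332, -0.0572, 0.1995]
orientation: [[-0.981, -0.195, -0.0], [-0.195, 0.981, -0.0], [0.0, -0.0, -1.0]]
wrist_force: [0.3, -0.8, 0.1]
grip_width: 0.0196
finger_force: 39.2
```

```bash
python3 -c "
from h import *
s,im,P=look('w6',.114,30)
R=s['orientation'];z=s['eef_pos']-R[:,2]*.0121
print('cap tool',totool(s,ray(P,274.3,301.2,z[2])-s['eef_pos']).round(4))
print('pred hole px',proj(P,[.5238,-.0569,.1]))"
```

```text
6.65 [ 0.5332 -0.0572  0.1995] [[-0.9809, -0.1947, -0.0004], [-0.1947, 0.9809, -0.0002], [0.0004, -0.0001, -1.0]] [ 0.34 -0.85  0.06]
[147.14 213.44] 271 [ 0.5438 -0.1507  0.114 ] tool shift [ 0.0078 -0.0937  0.0855]
[267.7  309.48] 64 [ 0.608  -0.0479  0.114 ] tool shift [-0.0752 -0.0054  0.0855]
cap tool [-0.0015 -0.0003 -0.0121]
pred hole px (np.float64(277.0404044920767), np.float64(206.15119607150845))
```

View pics/w6.png

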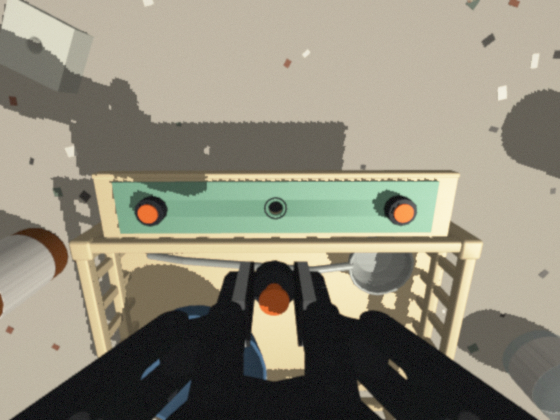

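The hole is at (275.5,208), with the neighbours at (147,213) and (403,211). I'll measure the hole ring precisely.

```bash
cat >> h.py <<'E'
def hole(s,im,P,box,cap=(-.0015,-.0003)):
    x0,y0,x1,y1=box;g=cv2.cvtColor(im[y0:y1,x0:x1],cv2.COLOR_RGB2GRAY)
    g=cv2.resize(g,None,fx=4,fy=4,interpolation=cv2.INTER_CUBIC)
    m=(g<np.median(g)*.72).astype(np.uint8)
    cs=sorted(cv2.findContours(m,cv2.RETR_EXTERNAL,cv2.CHAIN_APPROX_NONE)[0],key=cv2.contourArea)
    e=cv2.fitEllipse(cs[-1]);c=(np.array(e[0])+.5)/4-.5+[x0,y0]
    X=ray(P,*c,.1);d=totool(s,X-s['eef_pos'])
    print('hole px',c.round(2),'axes',np.round(np.array(e[1])/4,1),'X',X.round(4),'move',(d[:2]-cap).round(4))
E
python3 -c "
from h import *
im=cv2.imread('pics/w6.png')[:,:,::-1].copy();s=ctrl.get_state();P=pose('wrist',s)
hole(s,im,P,(255,188,296,228))
for x in((130,195,165,230),(385,195,420,230)):
  h=cv2.cvtColor(im,cv2.COLOR_RGB2HSV);m=(h[...,0]<20)&(h[...,1]>150)&(h[...,2]>150)
  k=np.zeros_like(m);k[x[1]:x[3],x[0]:x[2]]=1
  for c,a in blobs(m&k,60): print(c,a,ray(P,*c,.114).round(4))
"
```

```text
hole px [275.06 207.78] axes [21.9 23.5] X [ 0.5256 -0.0578  0.1   ] move [0.0093 0.0009]
[147.19 213.64] 289 [ 0.5441 -0.1503  0.114 ]
[403.22 212.81] 279 [0.5067 0.0346 0.114 ]
```

Call:
{"name": "servo_tool", "arguments": {
  "plan": [
    [0.009,0.001,0.02,0],
    [0.009,0.001,0.04,0],
    [0.009,0.001,0.06,0],
    [0.009,0.001,0.065,0],
    [0.009,0.001,0.065,0],
    [0.009,0.001,0.065,0],
    [0.009,0.001,0.065,0],
    [0.009,0.001,0.065,0]
  ]
}}

```text
time: 7.37
eef_pos: [0.5258, -0.0566, 0.1359]
orientation: [[-0.98, -0.197, 0.003], [-0.197, 0.98, 0.0], [-0.003, -0.0, -1.0]]
wrist_force: [0.1, 0.2, -1.4]
grip_width: 0.0202
finger_force: 39.2
```

```bash
python3 -c "
from h import *
s,im,P=look('w7',.114,60)
print('offset to hole',(totool(s,np.array([.5255,-.0578,0])-s['eef_pos'])[:2]-[-.0015,-.0003]).round(4))
cv2.imwrite('pics/w7c.png',cv2.resize(im[180:380,150:400,::-1],None,fx=3,fy=3)[:600])"
```

```text
7.3667 [ 0.5258 -0.0566  0.1359] [[-0.9803, -0.1974, 0.0025], [-0.1974, 0.9803, 0.0003], [-0.0025, -0.0002, -1.0]] [ 0.07  0.24 -1.37]
[101.44 261.06] 471 [ 0.5434 -0.1503  0.114 ] tool shift [ 0.0013 -0.0954  0.0219]
[267.78 309.12] 74 [ 0.5559 -0.0545  0.114 ] tool shift [-0.0298 -0.004   0.022 ]
offset to hole [ 0.0023 -0.0008]
```

View pics/w7c.png

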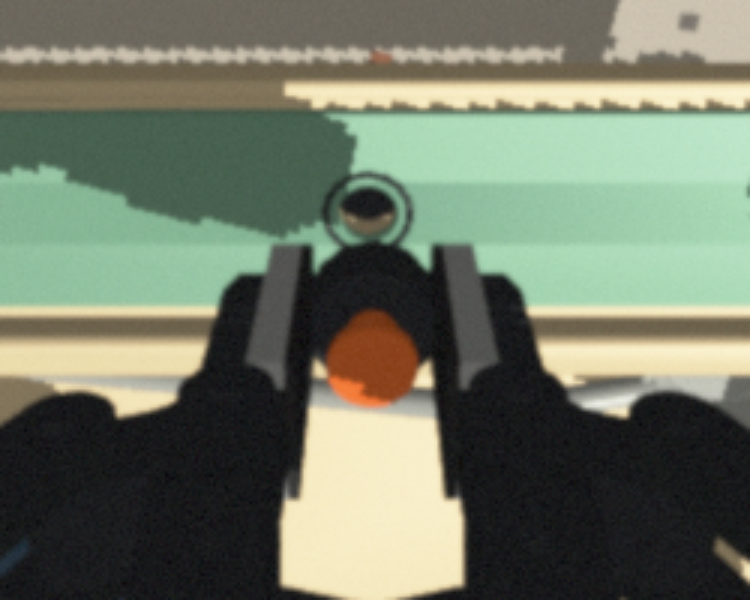

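The hole ring is at crop (367,212), just ahead of the rivet. I'll refine the offset at this close range.

```bash
python3 -c "
from h import *
s=ctrl.get_state();P=pose('wrist',s)
X=ray(P,150+367.5/3-.33,180+212/3-.33,.1);d=totool(s,X-s['eef_pos']);print(s['eef_pos'],X.round(4),'move',d[:2]-[-.0015,-.0003])
im=cv2.imread('pics/w7.png');c=(150+373/3-.3,180+360/3-.3)
z=s['eef_pos']-s['orientation'][:,2]*.0121
print('cap',totool(s,ray(P,*c,z[2])-s['eef_pos']).round(4))"
```

```text
[ 0.52558421 -0.05647126  0.135767  ] [ 0.5247 -0.0581  0.1   ] move [ 0.00277446 -0.00111888]
cap [-0.0007 -0.0004 -0.0121]
```

Call:
{"name": "servo_tool", "arguments": {
  "plan": [
    [0.0023,-0.001,0,0],
    [0.0023,-0.001,0.004,0],
    [0.0023,-0.001,0.008,0],
    [0.0023,-0.001,0.011,0],
    [0.0023,-0.001,0.014,0],
    [0.0023,-0.001,0.014,0],
    [0.0023,-0.001,0.014,0]
  ]
}}

```text
time: 8.0
eef_pos: [0.5225, -0.0578, 0.1203]
orientation: [[-0.98, -0.197, -0.001], [-0.197, 0.98, -0.0], [0.001, 0.0, -1.0]]
wrist_force: [-0.4, -0.0, 0.2]
grip_width: 0.0199
finger_force: 39.2
```

Call:
{"name": "servo_tool", "arguments": {
  "plan": [
    [-0.0005,0,0.002,0],
    [-0.0005,0,0.004,0],
    [-0.0005,0,0.006,0],
    [-0.0005,0,0.007,0],
    [-0.0005,0,0.007,0]
  ]
}}

```text
time: 8.42
eef_pos: [0.5229, -0.0577, 0.1134]
orientation: [[-0.98, -0.198, -0.001], [-0.198, 0.98, 0.0], [0.001, 0.0, -1.0]]
wrist_force: [0.5, 0.2, -0.1]
grip_width: 0.0201
finger_force: 39.2
```

Call:
{"name": "servo_tool", "arguments": {
  "plan": [
    [0,0,0.001,0],
    [0,0,0.002,0],
    [0,0,0.0025,0],
    [0,0,0.0025,0]
  ]
}}

```text
time: 8.75
eef_pos: [0.5231, -0.0577, 0.1111]
orientation: [[-0.98, -0.198, -0.0], [-0.198, 0.98, 0.0], [0.0, 0.0, -1.0]]
wrist_force: [0.1, -0.5, 0.6]
grip_width: 0.0196
finger_force: 39.2
```

Call:
{"name": "servo_tool", "arguments": {
  "plan": [
    [0,0,0.0005,0],
    [0,0,0.001,0],
    [0,0,0.001,0],
    [0,0,0.001,0]
  ]
}}

```text
time: 9.08
eef_pos: [0.5231, -0.0577, 0.1102]
orientation: [[-0.98, -0.198, 0.0], [-0.198, 0.98, 0.0], [-0.0, 0.0, -1.0]]
wrist_force: [0.8, 0.2, -0.6]
grip_width: 0.0198
finger_force: 39.2
```

Call:
{"name": "servo_tool", "arguments": {
  "plan": [
    [0,0,0.0005,0],
    [0,0,0.001,0],
    [0,0,0.001,0],
    [0,0,0.001,0]
  ]
}}

```text
time: 9.42
eef_pos: [0.5232, -0.0577, 0.1094]
orientation: [[-0.98, -0.197, 0.0], [-0.197, 0.98, 0.0], [-0.0, 0.0, -1.0]]
wrist_force: [-0.9, -0.3, 2.3]
grip_width: 0.0198
finger_force: 39.5
```

Call:
{"name": "servo_tool", "arguments": {
  "plan": [
    [0,0,0.0005,0],
    [0,0,0.0005,0],
    [0,0,0.0005,0]
  ]
}}

```text
time: 9.67
eef_pos: [0.5233, -0.0577, 0.1089]
orientation: [[-0.98, -0.197, 0.0], [-0.197, 0.98, 0.0], [-0.0, 0.0, -1.0]]
wrist_force: [-1.8, 0.7, 4.5]
grip_width: 0.0194
finger_force: 39.6
```

Call:
{"name": "servo_tool", "arguments": {
  "plan": [
    [0,0,0,0],
    [0,0,0,0],
    [0,0,0,0],
    [0,0,0,0],
    [0,0,-0.002,0],
    [0,0,-0.01,0],
    [0,0,-0.03,0],
    [0,0,-0.055,0],
    [0,0,-0.08,0],
    [0,0,-0.08,0],
    [0,0,-0.08,0],
    [0,0,-0.08,0]
  ],
  "gripper": 0.6
}}

```text
time: 10.67
eef_pos: [0.5228, -0.0576, 0.1886]
orientation: [[-0.98, -0.198, -0.0], [-0.198, 0.98, 0.0], [0.0, 0.0, -1.0]]
wrist_force: [-0.0, 0.0, 0.4]
grip_width: 0.0512
finger_force: 0.0
```

Call:
{"name": "servo_tool", "arguments": {
  "plan": [
    [-0.015,0,0,0],
    [-0.015,0,0,0],
    [-0.015,0,0,0],
    [-0.015,0,0,0],
    [-0.015,0,0,0],
    [-0.015,0,0,0],
    [-0.015,0,0,0],
    [-0.015,0,0,0],
    [-0.015,0,0,0],
    [-0.015,0,0,0]
  ],
  "gripper": 0,
  "newtons": 40
}}

```text
time: 11.5
eef_pos: [0.5378, -0.0548, 0.1887]
orientation: [[-0.98, -0.198, 0.0], [-0.198, 0.98, 0.0], [-0.0, 0.0, -1.0]]
wrist_force: [-0.3, -0.6, -0.0]
grip_width: -0.0004
finger_force: 0.0
```

```bash
python3 -c "
from h import *
s,im,P=look('w8',.122,60)
cv2.imwrite('pics/w8c.png',cv2.resize(im[150:350,130:380,::-1],None,fx=3,fy=3))"
```

```text
11.5 [ 0.5378 -0.0548  0.1887] [[-0.9803, -0.1975, 0.0001], [-0.1975, 0.9803, 0.0002], [-0.0001, 0.0001, -1.0]] [-0.26 -0.59 -0.04]
[138.29 211.15] 302 [ 0.5405 -0.1475  0.122 ] tool shift [ 0.0157 -0.0915  0.0667]
[273.39 214.69] 291 [ 0.525 -0.058  0.122] tool shift [ 0.0132 -0.0007  0.0667]
```

View pics/w8c.png

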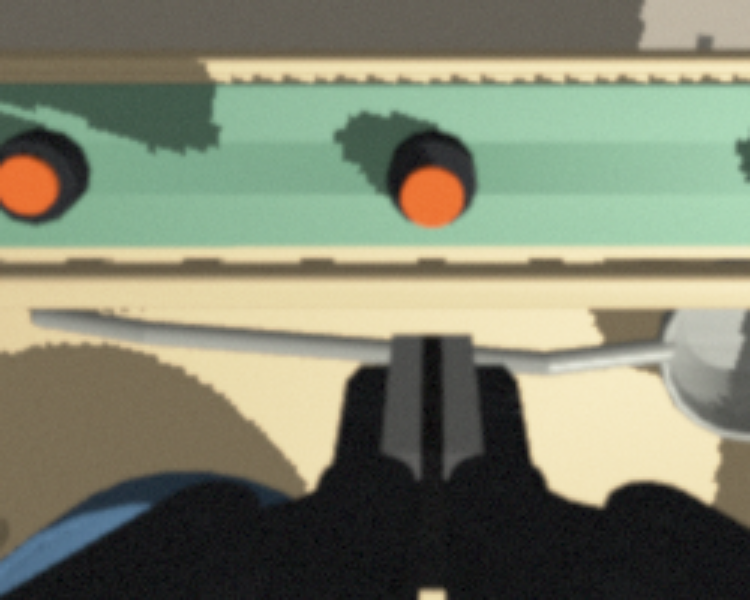

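The rivet is seated upright in the middle hole at (0.525, -0.058), with its pin up and its cap at px (273.4,214.7). I'll press it with closed fingertips, starting just above the cap.

Call:
{"name": "servo_tool", "arguments": {
  "plan": [
    [0.013,-0.001,0,0],
    [0.013,-0.001,0.01,0],
    [0.013,-0.001,0.03,0],
    [0.013,-0.001,0.045,0],
    [0.013,-0.001,0.054,0],
    [0.013,-0.001,0.054,0],
    [0.013,-0.001,0.054,0],
    [0.013,-0.001,0.054,0]
  ]
}}

```text
time: 12.22
eef_pos: [0.526, -0.0585, 0.1352]
orientation: [[-0.98, -0.197, 0.001], [-0.197, 0.98, -0.0], [-0.001, -0.0, -1.0]]
wrist_force: [0.2, -0.3, -0.3]
grip_width: 0.0005
finger_force: 0.0
```

Call:
{"name": "servo_tool", "arguments": {
  "plan": [
    [0,0,0.001,0],
    [0,0,0.002,0],
    [0,0,0.003,0],
    [0,0,0.003,0]
  ]
}}

```text
time: 12.55
eef_pos: [0.5254, -0.0582, 0.1318]
orientation: [[-0.98, -0.198, 0.0], [-0.198, 0.98, 0.0], [-0.0, 0.0, -1.0]]
wrist_force: [0.1, 0.5, -0.3]
grip_width: -0.0001
finger_force: 0.0
```

Call:
{"name": "servo_tool", "arguments": {
  "plan": [
    [0,0,0.001,0],
    [0,0,0.002,0],
    [0,0,0.003,0],
    [0,0,0.003,0]
  ]
}}

```text
time: 12.88
eef_pos: [0.5255, -0.0583, 0.129]
orientation: [[-0.98, -0.198, 0.0], [-0.198, 0.98, 0.0], [-0.0, 0.0, -1.0]]
wrist_force: [-1.2, -1.0, 4.7]
grip_width: 0.0003
finger_force: 2.1
```

Call:
{"name": "servo_tool", "arguments": {
  "plan": [
    [0,0,0.0005,0],
    [0,0,0.001,0],
    [0,0,0.001,0]
  ]
}}

```text
time: 13.13
eef_pos: [0.5255, -0.0583, 0.1282]
orientation: [[-0.98, -0.197, 0.0], [-0.197, 0.98, 0.0], [-0.0, 0.0, -1.0]]
wrist_force: [-1.0, 0.1, 7.5]
grip_width: -0.0
finger_force: 3.4
```

Call:
{"name": "servo_tool", "arguments": {
  "plan": [
    [0,0,0.0005,0],
    [0,0,0.001,0],
    [0,0,0.001,0]
  ]
}}

```text
time: 13.38
eef_pos: [0.5256, -0.0583, 0.1276]
orientation: [[-0.98, -0.197, 0.0], [-0.197, 0.98, 0.001], [-0.001, 0.001, -1.0]]
wrist_force: [-2.4, 1.6, 9.0]
grip_width: 0.0001
finger_force: 4.6
```

Call:
{"name": "servo_tool", "arguments": {
  "plan": [
    [0,0,0.0005,0],
    [0,0,0.001,0],
    [0,0,0.0015,0],
    [0,0,0.0015,0]
  ]
}}

```text
time: 13.72
eef_pos: [0.5257, -0.0583, 0.1265]
orientation: [[-0.98, -0.197, 0.001], [-0.197, 0.98, 0.001], [-0.001, 0.001, -1.0]]
wrist_force: [-2.2, 0.4, 11.9]
grip_width: 0.0002
finger_force: 5.9
```

Call:
{"name": "servo_tool", "arguments": {
  "plan": [
    [0,0,0.0005,0],
    [0,0,0.001,0],
    [0,0,0.0015,0],
    [0,0,0.0015,0]
  ]
}}

```text
time: 14.05
eef_pos: [0.5257, -0.0583, 0.125]
orientation: [[-0.98, -0.197, 0.001], [-0.197, 0.98, 0.001], [-0.001, 0.001, -1.0]]
wrist_force: [-3.8, 0.5, 12.3]
grip_width: 0.0001
finger_force: 5.9
```

Now the pin is sliding at about 12 N.

Call:
{"name": "servo_tool", "arguments": {
  "plan": [
    [0,0,0.0005,0],
    [0,0,0.001,0],
    [0,0,0.0015,0],
    [0,0,0.002,0],
    [0,0,0.0025,0],
    [0,0,0.0025,0]
  ]
}}

```text
time: 14.55
eef_pos: [0.5256, -0.0583, 0.1224]
orientation: [[-0.98, -0.197, 0.0], [-0.197, 0.98, 0.001], [-0.001, 0.001, -1.0]]
wrist_force: [-3.7, 0.6, 11.6]
grip_width: 0.0003
finger_force: 5.9
```

Call:
{"name": "servo_tool", "arguments": {
  "plan": [
    [0,0,0.0005,0],
    [0,0,0.001,0],
    [0,0,0.0015,0],
    [0,0,0.002,0],
    [0,0,0.002,0]
  ]
}}

```text
time: 14.97
eef_pos: [0.5256, -0.0583, 0.1205]
orientation: [[-0.98, -0.197, 0.0], [-0.197, 0.98, 0.001], [-0.001, 0.001, -1.0]]
wrist_force: [-3.4, 0.7, 11.3]
grip_width: -0.0004
finger_force: 5.9
```

Call:
{"name": "servo_tool", "arguments": {
  "plan": [
    [0,0,0.0005,0],
    [0,0,0.001,0],
    [0,0,0.001,0]
  ]
}}

```text
time: 15.22
eef_pos: [0.5256, -0.0583, 0.1195]
orientation: [[-0.98, -0.197, 0.0], [-0.197, 0.98, 0.001], [-0.001, 0.001, -1.0]]
wrist_force: [-4.6, 0.5, 12.1]
grip_width: 0.0002
finger_force: 5.9
```

Sliding began at about 0.1266, so home should be near 0.1185. From here I'll take small steps.

Call:
{"name": "servo_tool", "arguments": {
  "plan": [
    [0,0,0.0005,0],
    [0,0,0.001,0],
    [0,0,0.001,0]
  ]
}}

```text
time: 15.47
eef_pos: [0.5256, -0.0583, 0.1185]
orientation: [[-0.98, -0.197, 0.0], [-0.197, 0.98, 0.001], [-0.001, 0.001, -1.0]]
wrist_force: [-4.0, 1.0, 13.0]
grip_width: 0.0002
finger_force: 6.3
```

Call:
{"name": "servo_tool", "arguments": {
  "plan": [
    [0,0,0.0005,0],
    [0,0,0.0005,0],
    [0,0,0.0005,0]
  ]
}}

```text
time: 15.72
eef_pos: [0.5256, -0.0583, 0.1182]
orientation: [[-0.98, -0.197, 0.0], [-0.197, 0.98, 0.001], [-0.001, 0.001, -1.0]]
wrist_force: [-4.2, 0.1, 14.1]
grip_width: 0.0
finger_force: 6.8
```

Call:
{"name": "servo_tool", "arguments": {
  "plan": [
    [0,0,0.0005,0],
    [0,0,0.0005,0],
    [0,0,0.0005,0]
  ]
}}

```text
time: 15.97
eef_pos: [0.5256, -0.0583, 0.1179]
orientation: [[-0.98, -0.197, 0.0], [-0.197, 0.98, 0.001], [-0.001, 0.001, -1.0]]
wrist_force: [-5.0, 1.2, 15.2]
grip_width: 0.0001
finger_force: 7.4
```

The force is rising past the friction level, so the pin is home. I'll retract straight up and check.

Call:
{"name": "servo_tool", "arguments": {
  "plan": [
    [0,0,-0.002,0],
    [0,0,-0.006,0],
    [0,0,-0.015,0],
    [0,0,-0.04,0],
    [0,0,-0.08,0],
    [-0.015,0,-0.08,0],
    [-0.015,0,-0.08,0],
    [-0.015,0,-0.08,0],
    [-0.015,0,-0.08,0],
    [-0.015,0,-0.08,0]
  ]
}}

```text
time: 16.8
eef_pos: [0.5385, -0.0555, 0.1949]
orientation: [[-0.98, -0.197, -0.003], [-0.197, 0.98, -0.0], [0.003, 0.0, -1.0]]
wrist_force: [-1.1, 0.0, -0.7]
grip_width: -0.0003
finger_force: 0.0
```

```bash
python3 -c "
from h import *
s,im,P=look('w9',.114,60)
cv2.imwrite('pics/w9c.png',im[140:300,90:470,::-1])"
```

```text
16.8 [ 0.5385 -0.0555  0.1949] [[-0.9804, -0.1972, -0.0032], [-0.1972, 0.9804, -0.0002], [0.0032, 0.0005, -1.0]] [-1.13  0.02 -0.74]
[142.84 208.23] 287 [ 0.5438 -0.1506  0.114 ] tool shift [ 0.0133 -0.0943  0.0809]
[274.53 208.61] 271 [ 0.5255 -0.0579  0.114 ] tool shift [0.013  0.0001 0.0809]
```

View pics/w9c.png

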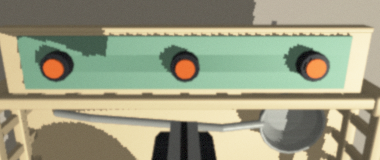

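All three rivets look alike. The middle one is at px (274.5,208.6), on the line of its neighbours, with its pin home and nothing touching it.

```bash
python3 -c "
from plant import ctrl
print(ctrl.close_job())"
```

```text
the job is handed in; nothing more can be done
None
```

The spare rivet is seated in the middle hole and its pin is pressed home like its two neighbours; the highest press force I read was about 15 N (limit 25 N), and I handed the job in at about 17 s, with no verdict returned.

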